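Thumb a strap template out of its tray and seat it in the punching jig

TASK

Set up the punching jig with the strap template that has the pointed end: press lightly on it and slide it out of its lane, from under its spring clip, until its square end sticks out over the front of the tray far enough to take hold of. Then pick it up, lay it flat between the rails of the jig, pointed end to the stop, and push it gently home until it touches the stop. Leave the other template and the things lying around where they are.

Things in the scene. Friction and masses are not known exactly. Their poses are not given: they have to be found in the camera images.
- pointed_template: The wanted strap template: plain steel plate 160 x 40 x 3 mm, about 0.15 kg. Origin: middle of its underside. +x runs to the pointed end (x = +80; the last 30 mm taper to a blunt tip 7 wide); square end at x = -80; sides straight and parallel up to x = +50. Starts in one tray lane, point to the back under the clip. Small holes only. Friction on tray and jig about 0.2; fingertips hold better.
- pointed_template_tip (a point): The tip of the pointed template, mid thickness (template x = +80 mm).
- pointed_template_butt (a point): Middle of the square end of the pointed template, mid thickness (template x = -80 mm); at the start 4 to 14 mm behind the tray's front face.
- round_template: The other template: same plate and frame, but its back end is a half circle. Lies in the other lane and stays there.
- tray: Template tray: fixed wooden block 190 (x) x 107 (y) x 36 mm on the table. Origin: centre of its underside, +x to the back, front face at x = -95. Two lanes 43 wide along x, centred at y = -25 and +25, floors 32 above the origin, open at the front; their rims stand 1 mm above a template's top, so it cannot be gripped there. Back wall from x = +83, 44 high.
- tray_front (a point): Middle of the front edge of the tray at the height of the lane floors (tray x = -95, y = 0, z = 32 mm); axes as the tray. A template in the tray bears a finger's press of up to 20 N, so touch down slowly (5 mm per s); dragging it from under its clip takes a press of about 8 N or more (less only slips).
- clip0 (a joint): Spring clip of the lane at tray y = -25: a leaf 14 mm wide, hinged on the back wall; its lip presses about 2.5 N down on the template at tray x = +60 mm, 9 to 19 mm from the tip, and lets go once the template has slid that far to the front. Angle in rad: 0 on a template, -0.06 in an empty lane, positive lifted.
- clip1 (a joint): The same clip of the lane at tray y = +25.
- jig: Strap punching jig: fixed block 130 (x) x 66 (y) mm on the table. Origin: centre of its underside, +x to its back. White bed 34 above the origin, open at the front (x = -65). A rail each side, 5.5 above the bed, with bevelled inner edges; channel 44 wide about y = 0. Stop face at x = +45, stop block 11 above the bed, its screw heads 19. A template that is home sticks out 50 mm in front.
- jig_stop (a point): Centre of the stop's face, where the tip of the template must touch (jig x = 45, y = 0, z = 35.5 mm); axes as the jig. Template and jig bear up to 25 N against each other.
- wax_tin: Bystander: round tin 68 mm across, 34 high; origin under its centre.
- beeswax: Bystander: yellow block of wax 37 x 53 x 20 mm; origin under its centre.
- bone_folder: Bystander: flat pale blade 23 x 156 x 8 mm; origin under its centre.

How it is judged:
By the outcome, as a careful person would: the job done as asked, in the order asked, and still so for the second after the job is handed in, with the robot touching nothing.
It also fails if it takes over 67 s, if anything falls off the work surface, if the arm or the gripper's body presses on something with over 40 N, if the wrist force passes 120 N, or if a joint passes its speed limit or range.

ROBOT

A 7-joint arm with a two-finger parallel gripper is mounted at the origin on a cart in front of the work surface, level with it; the furniture and walls round the work are solid. World frame = base frame: x ahead of the robot, y to its left, z up, the work surface at z = 0. Lengths are in mm, angles in rad, forces in N, time in s.
With the tool pointing down it reaches from about 350 to 775 mm from the base axis. Payload 3.1 kg.
Tool frame: the origin (TCP) lies midway between the tips of the shut fingers; the grasp point (between the pads) lies 19 mm behind it; z points along the fingers, y is the line along which they close (so a half turn about z gives the same grasp; the last joint's range is limited). The gripper opens to 85 mm and grips with 20 to 120 N. Pads are 22 mm wide; open, the fingers measure 114 mm over their backs; the gripper's body (76 mm by 85 mm) begins 54 mm behind the grasp point. The pads swing forward as they close: fully open they stand 13 mm farther back than shut.
Start: joints at [1.177, 0.311, 0.014, 1.512, -0.004, 1.319, -0.027], TCP at [189.557, -516.319, 231.304] pointing down, gripper open.
Joint ranges: [-2.7, 2.7], [-0.3, 1.91], [-1.27, 1.3], [0.12, 2.57], [-1.44, 4.58], [0.2, 2.03], [-3.05, 3.05]. Speed limits (rad/s): [2.79, 2.79, 3.14, 3.14, 3.14, 3.14, 3.14].

INTERFACE

Orientations are given as a 3x3 rotation matrix whose columns are the frame's x, y, z axes.
In Python, from rig import r gives the robot as it stands. The module is installed in compiled form; this text tells all that it offers. Calls block until the motion is done:
- r.move_ptp(position, orientation): joint-space move of the TCP to a pose.
- r.movel(position, rot=None, rate=150, f_stop=None): straight line of the TCP; rot=None keeps the orientation; rate is the mean speed in mm/s. With f_stop (N) it stops when the force on the tool has changed by that much, and returns True; else False.
- r.move_j(angles): joint-space move.
- r.ungrasp() and r.clamp(): open the fingers fully, or close them until they stop; the grip force is fixed at half the most.
- r.dwell(seconds).
- r.solve_ik(position, orientation): joint angles nearest the present ones, or None.
- r.observe(): the state.
- r.capture(name): name is "side" or "top"; returns the picture (384x512x3 uint8, blue, green, red); there is no depth.
- r.get_calibration(name): a dict with "fx", "fy", "cx", "cy" (pixels), "position" and "attitude" of the camera in the world. Camera axes: x right, y up, looking along -z (the intrinsics and any distortion apply to the point x, -y, -z); pixel columns grow to the right and rows downward; lengths in mm; the calibration is good to about 2 mm. A picture is of the moment at which its call begins. get_calibration takes no time and is no camera call.
A pose or a line that the arm cannot do raises r.IKError and nothing moves.
- r.job_done(): hands the job in; it is judged then, once.
The state is a dict: "clock": time; "joint_pos": joint angles; "qd": joint speeds; "effort": joint torques, N m; "position": TCP position; "orientation": TCP orientation; "ft_force": force on the tool from outside, world axes, zero at the start; "moment": the same for the moment, N m; "grip_width": finger opening in mm; "grasp_force": force on a finger pad.
Only numpy, scipy, OpenCV 4.12 (cv2) and the standard library are available. Lean on these libraries where they do the work, as an engineer would, in place of code of your own. Each camera call takes 0.05 s, during which the arm holds its last target. There are 200 camera calls.

## Working session

There is one attempt and no reset: what is moved stays moved. The work goes in short steps, each a Python script; the robot and the scene stay as the last script left them, time stands still between calls to the robot, and variables do not carry over. Pictures are saved under pics/ and viewed, at most 10 in all, crops included, and the job is handed in when it is done.

```bash
mkdir -p pics; ls
python3 - <<'E'
from rig import r
import cv2
for n in("top","side"):
    print(n,r.get_calibration(n)); cv2.imwrite(f"pics/{n}0.png",cv2.resize(r.capture(n),(800,600),interpolation=cv2.INTER_CUBIC))
print(r.observe())
E
```

```text
pics
top {'fx': 374.2996221923023, 'fy': 374.2996221923023, 'cx': 258.56092936320425, 'cy': 194.95698506138734, 'position': array([ 391.3062244 ,  193.61347804, 1038.81049274]), 'attitude': array([[ 0.02760336,  0.98610411, -0.16381922],
       [-0.99958981,  0.02848084,  0.00300966],
       [ 0.00763354,  0.16366895,  0.98648579]])}
side {'fx': 427.2810613625067, 'fy': 427.2810613625067, 'cx': 254.58192670513498, 'cy': 190.68305587569932, 'position': array([ 356.98019536, 1087.07427055,  714.26585058]), 'attitude': array([[-0.97043773,  0.13494596, -0.20010046],
       [-0.24129683, -0.56013966,  0.79247675],
       [-0.00514267,  0.81733295,  0.5761427 ]])}
{'clock': 0.1, 'joint_pos': array([ 1.177298  ,  0.31164719,  0.01399526,  1.51290473, -0.00439516,
        1.31921561, -0.02719538]), 'qd': array([-0.00076955, -0.00162084, -0.0013349 , -0.00453532, -0.00047689,
        0.0012923 ,  0.0001784 ]), 'effort': array([ 6.75075262e-04, -3.80853975e+01,  1.46584092e-01, -2.31242734e+01,
        1.23017665e-02,  8.09135323e-03, -9.18734230e-06]), 'position': array([ 189.30412196, -515.68927545,  230.32566143]), 'orientation': array([[ 9.38726893e-01,  3.44660899e-01, -8.27512495e-04],
       [ 3.44661880e-01, -9.38724814e-01,  1.97809645e-03],
       [-9.50340114e-05, -2.14210435e-03, -9.99997701e-01]]), 'ft_force': array([-0.90138803,  0.41565939, -0.52074485]), 'moment': array([-0.00129683,  0.03556957,  0.00435321]), 'grasp_force': 0.0, 'grip_width': 85.25668547210597}
```

View pics/top0.png

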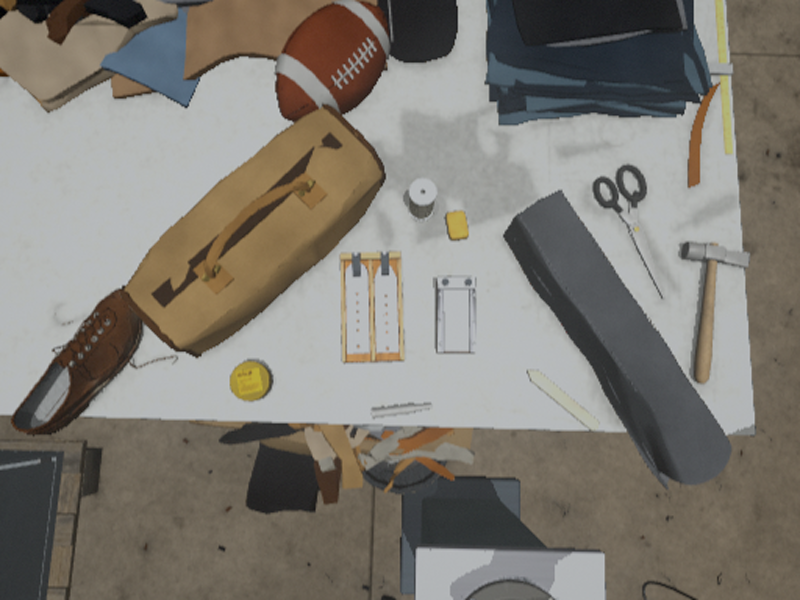

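View pics/side0.png

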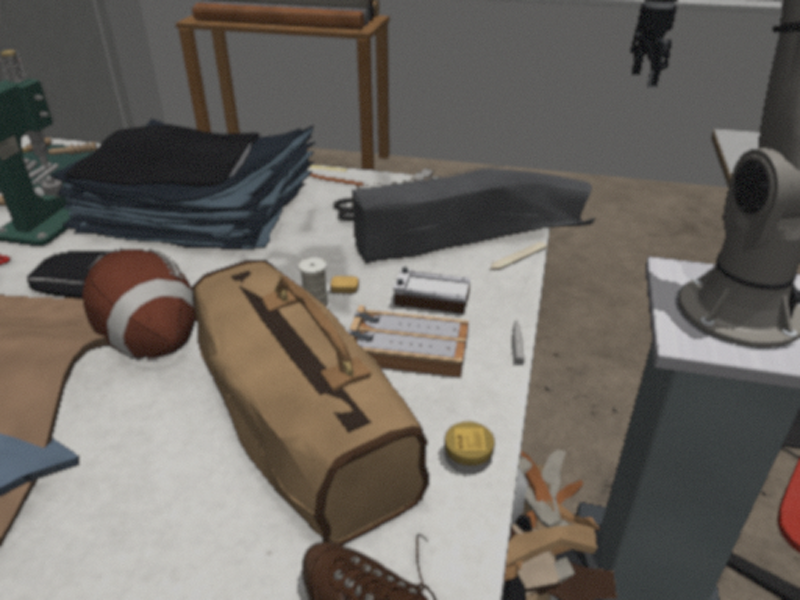

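The top view shows the tray at about (341–405, 250–362) with the jig to its right at (435–477, 275–353); a grey roll lies to the right and a bag to the left. I'm taking an enlarged crop next.

```bash
python3 - <<'E'
from rig import r
import cv2
im=r.capture("top")
cv2.imwrite("pics/crop1.png",cv2.resize(im[156:236,212:310],None,fx=7.5,fy=7.5,interpolation=cv2.INTER_CUBIC))
E
cat > h.py <<'E'
import numpy as np
from rig import r
def ray(n,u,v,z):
    c=r.get_calibration(n); d=np.array([(u-c["cx"])/c["fx"],-(v-c["cy"])/c["fy"],-1.])
    d=np.array(c["attitude"])@d; p=np.array(c["position"]); return p+d*(z-p[2])/d[2]
def proj(n,P):
    c=r.get_calibration(n); q=np.array(c["attitude"]).T@(np.array(P)-c["position"])
    return c["cx"]-c["fx"]*q[0]/q[2], c["cy"]+c["fy"]*q[1]/q[2]
E
```

```text
(no output)
```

View pics/crop1.png

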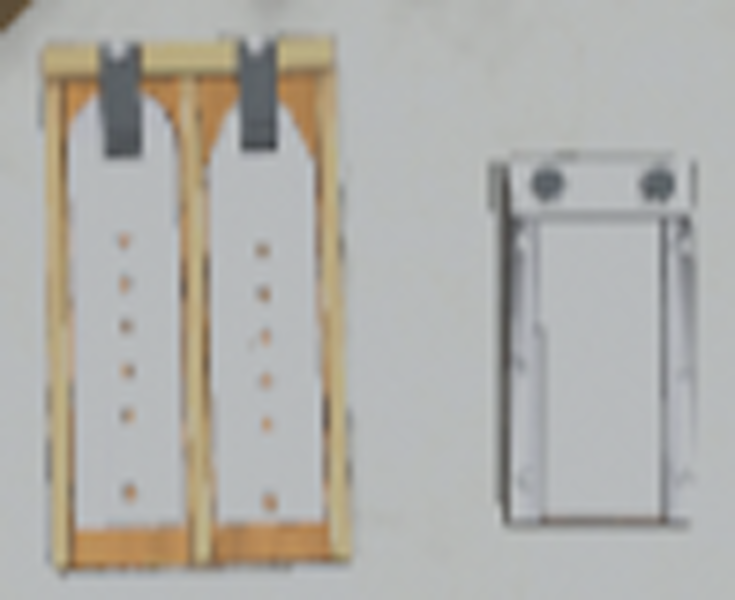

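The crop shows the straight-tapered (pointed) template in the right lane (clip0 lane): butt at about (215–323, 523), holes from (263,250) to (270,502). The left one is rounded. The jig channel runs from (540–663, 520) at the front to the stop at about y=217.

Run:
```python
from h import *
R=lambda X,Y,z:ray("top",212+(X+.5)/7.5-.5,156+(Y+.5)/7.5-.5,z)
for n,X,Y,z in [("rimFL",52,568,36),("rimFR",352,560,36),("backL",45,42,44),("backR",333,38,44),
 ("hole1",263,250,35),("hole6",270,502,35),("buttL",215,524,35),("buttR",323,522,35),("shoulderL",210,165,35),("shR",314,158,35),
 ("clipL",241,150,36),("clipR",277,150,36),
 ("jigFL",508,522,39.5),("jigFR",690,522,39.5),("bedFL",541,520,34),("bedFR",665,520,34),("stopL",541,217,34),("stopR",661,217,34),("stopTL",508,216,45),("stopTR",692,216,45),("jbackL",511,156,45),("jbackR",694,156,45),("scrL",547,183,53),("scrR",657,183,53)]:
    print(n,R(X,Y,z).round(1))
from rig import r
print(r.get_calibration("top")["position"])
S=800/512
for n,u,v,z in [("bladeA",530,372,4),("bladeB",597,427,4),("spoolTop",422,187,60),("spoolbase",422,215,0),("knife",400,410,5),("beeswax",457,225,20),("tin",250,382,34),("rollA",505,232,80),("rollB",655,475,80)]: print(n,ray("top",u/S,v/S,z).round(0))
```

```text
rimFL [456.4 294.8  36. ]
rimFR [462.2 188.1  36. ]
backL [646.8 305.1  44. ]
backR [651.4 200.3  44. ]
hole1 [573.8 223.5  35. ]
hole6 [482.2 218.   35. ]
buttL [473.8 237.4  35. ]
buttR [475.6 198.8  35. ]
shoulderL [604.8 243.9  35. ]
shR [608.5 206.   35. ]
clipL [610.5 232.7  36. ]
clipR [610.9 219.6  36. ]
jigFL [477.1 132.9  39.5]
jigFR [478.9  68.   39.5]
bedFL [478.6 120.8  34. ]
bedFR [479.8  76.3  34. ]
stopL [589.1 122.6  34. ]
stopR [590.4  78.8  34. ]
stopTL [587.  135.3  45. ]
stopTR [588.9  68.9  45. ]
jbackL [609.1 134.6  45. ]
jbackR [611.1  68.3  45. ]
scrL [597.9 122.   53. ]
scrR [599.   82.5  53. ]
[ 391.3062244   193.61347804 1038.81049274]
bladeA [449. -35.   4.]
bladeB [ 357. -151.    4.]
spoolTop [764. 165.  60.]
spoolbase [733. 162.   0.]
knife [377. 192.   5.]
beeswax [709.  99.  20.]
tin [417. 449.  34.]
rollA [681.  23.  80.]
rollB [ 287. -216.   80.]
```

Tray yaw is about 0.058, its front at (459.5,241.5), and the sizes check (107 x 190). The jig's yaw is about 0.023, the stop at (589.7,100.7), and the channel width 44 checks. Next I'll approach, shut the fingers and touch down.

```bash
cat >> h.py <<'E'
def rot(yaw,s=1):
    c,n=np.cos(yaw)*s,np.sin(yaw)*s
    return np.array([[c,n,0],[n,-c,0],[0,0,-1.]])
def axis(yaw): return np.array([np.cos(yaw),np.sin(yaw),0])
TY=.058; LF=np.array([460.9,216.7,0]); TA=axis(TY)   # lane front, lane axis
JY=.023; JS=np.array([589.7,100.7,0]); JA=axis(JY)
def st(t=""):
    o=r.observe(); print(t,round(o["clock"],2),o["position"].round(1),o["ft_force"].round(1),round(o["grip_width"],1),round(o["grasp_force"],1)); return o
E
python3 - <<'E'
from h import *
P=LF+TA*94
for s in(1,-1):
    for p,y in[(P+[0,0,40],TY),(LF-TA*22+[0,0,12],TY),(JS-JA*138+[0,0,15],JY)]:
        q=r.solve_ik(p,rot(y,s)); print(s,None if q is None else np.round(q,2))
E
```

```text
1 [ 0.05  0.68 -0.69  1.6   0.49  1.04 -2.29]
1 [ 0.05  0.54 -0.71  1.92  0.47  0.85 -2.41]
1 [ 0.3   0.49 -0.69  1.99  0.42  0.81 -2.18]
-1 [ 0.25  0.86 -1.08  1.59  0.8   1.2   0.63]
-1 [ 0.16  0.6  -0.86  1.92  0.58  0.89  0.63]
-1 [ 0.52  0.62 -1.01  1.98  0.67  0.92  0.75]
```

Run:
```python
from h import *
P=LF+TA*94
r.clamp(); st("shut")
r.move_ptp(P+[0,0,200],rot(TY)); st("over")
r.movel(P+[0,0,48],rate=120); o=st("low"); print(o["joint_pos"].round(2))
print(r.movel(P+[0,0,28],rate=4.5,f_stop=6)); st("touch")
r.dwell(.2); st("t2")
```

```text
shut 0.92 [ 189.6 -516.3  231.3] [0.1 0.6 0. ] 0.1 0.0
over 3.82 [555.3 220.9 199.8] [ 0.5 -0.8  0.5] -0.2 0.0
low 5.23 [555.4 222.6  48.9] [ 0.3  0.1 -0.3] 0.1 0.0
[ 0.17  0.75 -0.9   1.58  0.64  1.12 -2.4 ]
True
touch 7.96 [554.8 222.1  35.2] [ 0.1 -0.3  3.8] 0.2 2.1
t2 8.16 [554.8 222.2  35.2] [ 0.7 -0.4  5.1] 0.3 2.8
```

Run:
```python
from h import *
p=r.observe()["position"].copy()
for i in range(12):
    f=np.mean([r.observe()["ft_force"][2] for _ in range(3)])
    if f>11.5: break
    p[2]-=.3; r.movel(p,rate=4); r.dwell(.08); st("z%.1f"%p[2])
# first short drag
if f>10:
    p-=TA*6; r.movel(p,rate=20); st("drag")
print(p)
import cv2
im=r.capture("top"); cv2.imwrite("pics/crop2.png",cv2.resize(im[156:236,212:310],None,fx=7.5,fy=7.5,interpolation=cv2.INTER_CUBIC))
```

```text
z34.9 8.67 [554.8 222.1  35.2] [-1.  -0.5  6.9] 0.0 2.8
z34.6 9.0 [554.8 222.2  35.2] [-1.5 -1.   6.5] 0.1 3.5
z34.3 9.33 [554.8 222.2  35.2] [-1.5 -1.6  8.6] 0.0 4.2
z34.0 9.67 [554.8 222.2  35.2] [-2.1 -2.6 10.2] -0.0 4.9
z33.7 10.0 [554.8 222.2  35.2] [-3.3 -1.5 11.7] 0.0 5.6
drag 10.45 [551.1 222.3  35.2] [ 1.9 -0.7  7.4] 0.0 3.6
[548.78851948 221.81311866  33.71817306]
```

Run:
```python
from h import *
import cv2
p=np.array([548.789,221.813,33.718])
fz=lambda:np.mean([r.observe()["ft_force"][2] for _ in range(3)])
def settle(lo):
    for i in range(8):
        f=fz()
        if f>=lo: break
        p[2]-=min(.5,(lo+1-f)/5); r.movel(p,rate=5)
settle(12); st("set")
for k in range(4):
    p-=TA*3; r.movel(p,rate=20); f=fz(); p[2]+=np.clip((f-13)/5,-.5,.5); st("d")
print(p)
im=r.capture("top"); cv2.imwrite("pics/crop3.png",cv2.resize(im[156:236,212:310],None,fx=7.5,fy=7.5,interpolation=cv2.INTER_CUBIC))
```

```text
set 11.0 [551.2 222.4  35.2] [-1.1 -2.3 12.2] 0.2 6.0
d 11.3 [549.3 222.5  35.2] [ 2.4  0.6 11.3] 0.1 4.9
d 11.6 [546.9 222.6  35.2] [ 2.3 -0.2 10.8] -0.2 5.2
d 11.9 [544.4 222.7  35.2] [ 2.8 -0.1 10.7] 0.3 5.8
d 12.2 [542.  222.8  35.1] [ 4.4 -0.4 13.4] 0.3 6.4
[536.80917834 221.11739016  31.61415012]
```

View pics/crop3.png

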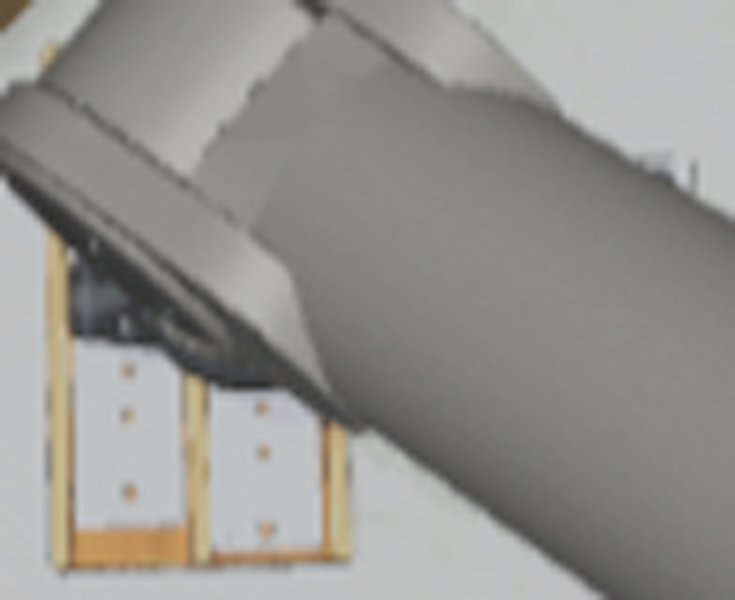

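The pointed template (right lane) has slid about 10 mm: its butt is now at row 551, with about 3–4 mm to go to the tray's front edge. The left template is unmoved. Next I'll carry the slide on.

Run:
```python
from h import *
import cv2
p=np.array([536.809,221.117,31.614])
x0=542.
for k in range(25):
    p-=TA*3; r.movel(p,rate=20)
    o=r.observe(); f=np.mean([o["ft_force"][2],r.observe()["ft_force"][2]]); p[2]+=np.clip((f-13)/5,-.5,.5)
    if k%4==0: st("d")
    if x0-o["position"][0]>51: break
st("end")
im=r.capture("top"); cv2.imwrite("pics/crop4.png",cv2.resize(im[166:246,212:310],None,fx=7.5,fy=7.5,interpolation=cv2.INTER_CUBIC))
```

```text
d 12.55 [538.8 222.7  35.1] [ 4.6  0.4 12.3] 0.1 6.4
d 13.75 [525.6 222.1  35.1] [ 2.1 -0.6 12.9] 0.1 6.3
d 14.95 [513.6 221.4  35.1] [ 1.4  0.9 12.9] -0.2 6.2
d 16.15 [502.  220.7  35.1] [ 2.4 -0.3 13.3] -0.2 6.5
d 17.35 [489.8 219.9  35.1] [ 1.8  0.9 12.7] -0.1 6.3
end 17.35 [489.8 219.9  35.1] [ 1.8  0.9 12.7] -0.1 6.3
```

View pics/crop4.png

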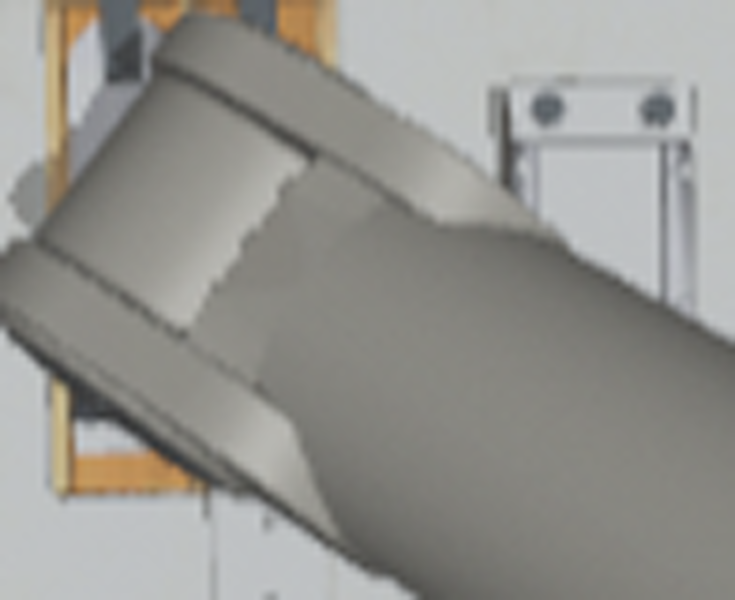

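The template's butt now sticks out past the tray front, running beyond the crop's bottom. I'll lift, step aside, open and measure it.

Run:
```python
from h import *
import cv2
o=r.observe()["position"]
r.movel(np.array([o[0],o[1],60.]),rate=60)
r.movel(np.array([420,110,160.]),rate=250); r.ungrasp(); st()
im=r.capture("top"); cv2.imwrite("pics/crop5.png",cv2.resize(im[166:246,212:310],None,fx=7.5,fy=7.5,interpolation=cv2.INTER_CUBIC))
```

```text
19.61 [420. 110. 160.] [-0.4 -0.5 -0. ] 85.2 0.0
```

View pics/crop5.png

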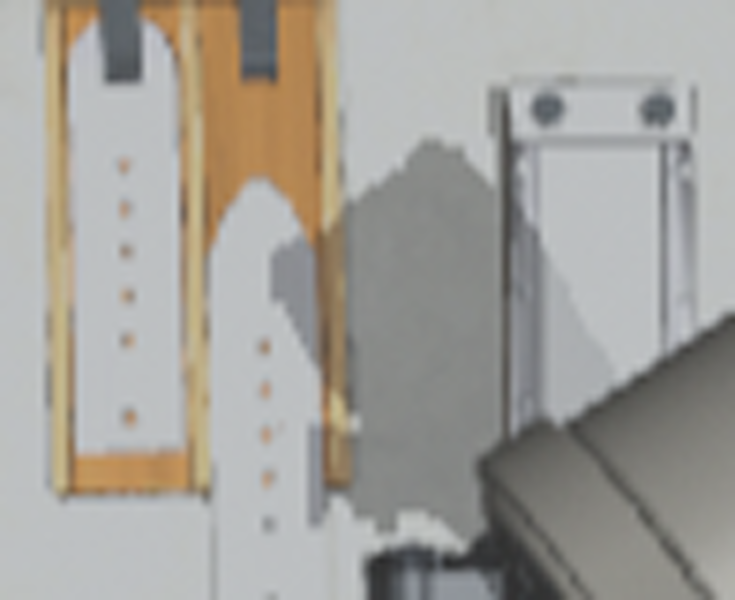

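The template is clear of its clip with its tip at (260,180), hole 1 at (264,347) and hole 4 at (267,478). The round template stays put, so I'll grasp next.

Run:
```python
from h import *
R=lambda X,Y,z:ray("top",212+(X+.5)/7.5-.5,166+(Y+.5)/7.5-.5,z)
tip=R(260,180,35); h1=R(264,347,35); h4=R(267,478,35); eL=R(211,480,35); eR=R(324,420,35)
print(tip,h1,h4,eL,eR, "butts",(tip-160*TA),(h1-99.3*TA),"yaw",np.arctan2(*(h1-h4)[1::-1]))
butt=((tip-160*TA)+(h1-99.3*TA))/2
G=butt+TA*22; G[2]=12; print("grasp",G,"overhang",(LF-butt)@TA)
```

```text
[571.91321579 224.53408408  35.        ] [510.95109678 221.08254233  35.        ] [463.95760158 218.47108442  35.        ] [462.68266314 238.42021942  35.        ] [485.26687354 198.74053414  35.        ] butts [412.18226035 215.25928619  35.        ] [411.81807256 215.32637089  35.        ] yaw 0.05551352860065281
grasp [433.96317283 216.56811325  12.        ] overhang 48.89917727198454
```

Run:
```python
from h import *
import cv2
G=np.array([434.,216.6,12.])
r.movel(G+[0,0,80],rot(.057),rate=200)
r.movel(G,rate=80); st("at")
r.clamp(); o=st("grip")
if o["grip_width"]>35:
    p=o["position"].copy(); print("dz/sag",p-G)
    r.movel(G+[0,0,40],rate=60); st("lift")
    H=JS-JA*(138+12)+[0,0,G[2]+2+25]; print(H)
    r.movel(H+[0,0,20],rot(JY),rate=100); r.movel(H,rate=60); r.dwell(.2); st("hover")
im=r.capture("top"); cv2.imwrite("pics/crop6.png",cv2.resize(im[156:246,242:322],None,fx=6.6,fy=6.6,interpolation=cv2.INTER_CUBIC))
im=r.capture("side"); cv2.imwrite("pics/crop7.png",cv2.resize(im[150:240,220:330],None,fx=6.6,fy=6.6,interpolation=cv2.INTER_CUBIC))
```

```text
at 21.59 [434.4 217.   12.5] [ 0.   1.  -0.5] 85.4 0.0
grip 22.11 [434.2 216.6  12.3] [-0.1 -0.4  2.8] 37.9 59.7
dz/sag [0.2061285  0.02985819 0.32165526]
lift 22.93 [433.8 216.3  51.8] [ 0.6  0.8 -1.4] 38.1 60.1
[439.73967325  97.25030417  39.        ]
hover 24.96 [440.   97.4  39.2] [ 0.2 -0.3 -0.3] 38.0 60.2
```

View pics/crop6.png

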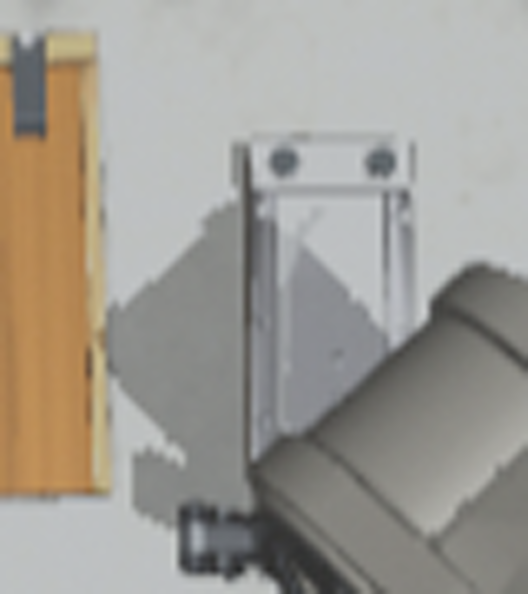

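View pics/crop7.png

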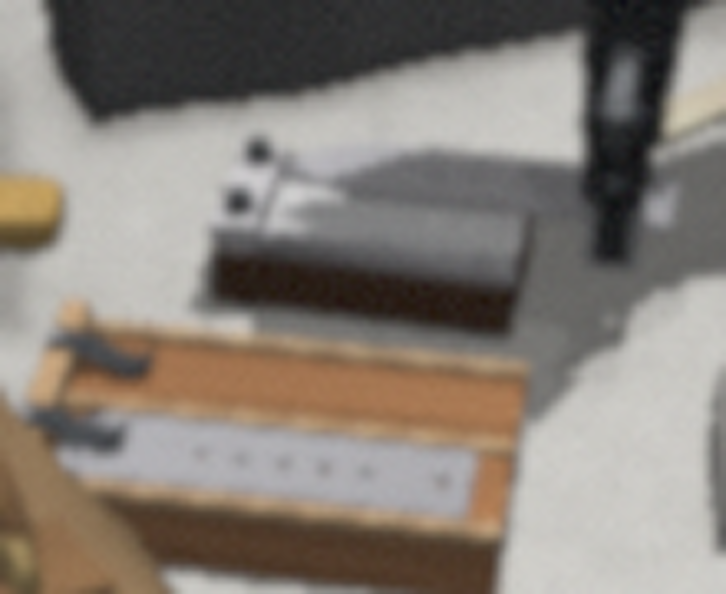

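The side view shows the template held roughly level above the jig, tip at about (285,157) and butt at about (670,205). In the top view the tip is near (312,210), the left edge at x≈282 and a hole at (337,352). I'll compare these with predictions from the tool pose.

Run:
```python
from h import *
T=r.observe()["position"]; n=np.array([-JA[1],JA[0],0])
ct=lambda P:np.round((np.array(proj("top",P))-[242,156]+.5)*6.6-.5)
cs=lambda P:np.round((np.array(proj("side",P))-[220,150]+.5)*6.6-.5)
zt=T[2]+23+1.5
for nm,a,b in[("tip",138,0),("shL",108,20),("frL",60,20),("h1",77.3,0),("butt",-22,0),("buttL",-22,20)]:
    P=T+JA*a+n*b; P[2]=zt; print(nm,ct(P),cs(P))
for nm,a,b in[("jbedFL",-110,22),("jbedSL",0,22)]:
    P=JS+JA*a+n*b; P[2]=34; print(nm,ct(P))
```

```text
tip [338. 206.] [294. 152.]
shL [289. 279.] [355. 186.]
frL [290. 399.] [469. 199.]
h1 [340. 356.] [435. 169.]
butt [342. 608.] [672. 196.]
buttL [291. 607.] [667. 223.]
jbedFL [280. 456.]
jbedSL [278. 191.]
```

Run:
```python
from h import *
import cv2
im=np.mean([r.capture("top").astype(float) for _ in range(3)],0).astype(np.uint8)
g=cv2.resize(im[178:228,272:310],None,fx=12,fy=12,interpolation=cv2.INTER_CUBIC)
l=cv2.cvtColor(g,cv2.COLOR_BGR2GRAY); l=cv2.createCLAHE(4,(3,3)).apply(l)
cv2.imwrite("pics/crop8.png",l)
T=r.observe()["position"]; n=np.array([-JA[1],JA[0],0])
for nm,a,b in[("tip",138,0),("shL",108,20),("h1",77.3,0),("h2",61.5,0),("shR",108,-20)]:
    P=T+JA*a+n*b; P[2]=63; print(nm,np.round((np.array(proj("top",P))-[272,178]+.5)*12-.5))
```

```text
tip [255. 111.]
shL [166. 245.]
h1 [258. 384.]
h2 [259. 456.]
shR [347. 246.]
```

View pics/crop8.png

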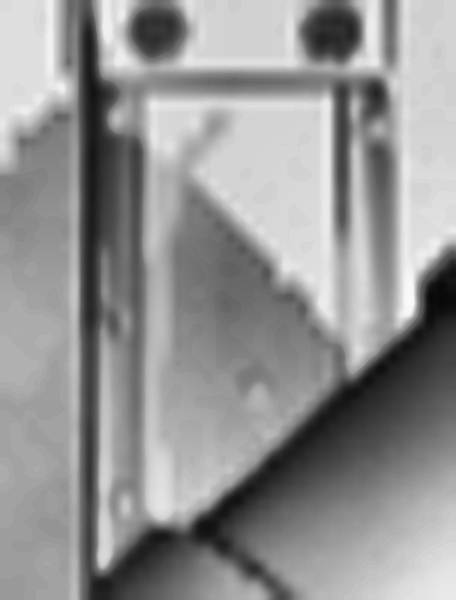

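The enhanced crop shows the hole at (257,385), as predicted at (258,384), so the lateral position is right. The tip looks about 1–2 mm left, i.e. a small +yaw of about 0.015. I'll trim that and lower.

Run:
```python
from h import *
o=st(); R=o["orientation"]; print("tool yaw",np.arctan2(R[1,0],R[0,0]))
yaw=JY-.012; n=np.array([-JA[1],JA[0],0])
H=JS-JA*(138+10)+n*0.9; H[2]=39
r.movel(H,rot(yaw),rate=40)
L=H.copy(); L[2]=20; r.movel(L,rate=50); st("near")
L[2]=12.5; print(r.movel(L,rate=6,f_stop=4)); r.dwell(.2); o=st("down"); print(o["moment"].round(2))
```

```text
25.21 [439.9  97.2  39.1] [ 0.6 -0.2 -2.2] 37.9 60.2
tool yaw 0.02289110051092952
near 25.99 [441.4  98.3  19.7] [-0.3  0.7 -1.1] 37.7 60.2
True
down 27.18 [441.9  98.2  13.6] [1.3 0.8 2.4] 38.0 60.5
[ 0.07 -0.33 -0.04]
```

Run:
```python
from h import *
p=r.observe()["position"].copy()
r.movel(p+[0,0,.4],rate=5); st("relax")
q=p+JA*18+[0,0,.4]
print(r.movel(q,rate=8,f_stop=5)); r.dwell(.2); o=st("push"); print("advance",(o["position"]-p)@JA, "remaining by model",138-(JS-o["position"])@JA, o["moment"].round(2))
```

```text
relax 27.62 [441.8  98.2  13.9] [1.1 0.1 2.9] 38.0 60.4
True
push 29.08 [450.9  98.5  14. ] [-0.2 -0.5  3.7] 38.1 60.5
advance 9.045209460455467 remaining by model -0.8178731431854374 [-0.07 -0.18  0.03]
```

Run:
```python
from h import *
p=r.observe()["position"].copy()
print(r.movel(p+JA*8,rate=6,f_stop=8)); st("push2"); r.dwell(.3); o=st(); print("adv",(o["position"]-p)@JA,o["moment"].round(2))
```

```text
True
push2 29.82 [450.8  98.5  13.7] [-1.2 -0.2  5.9] 37.6 60.6
 30.12 [450.9  98.5  13.7] [-0.7  0.6  5.6] 37.7 60.6
adv -0.044042390471225566 [-0.03  0.1  -0.07]
```

Run:
```python
from h import *
p=r.observe()["position"].copy()
r.ungrasp(); st("open")
r.movel(p+[0,0,80],rate=100)
b=p-JA*(22+30); b[2]=26
r.movel(b+[0,0,54],rot(JY),rate=150); r.clamp()
r.movel(b,rate=80); r.dwell(.2); st("behind")
print(r.movel(b+JA*26,rate=8,f_stop=4)); o=st("contact"); print("butt dist from start",(o["position"]-b)@JA, (JS-o["position"])@JA)
```

```text
open 30.66 [451.3  98.4  13.7] [-0.4 -0.7  0.3] 85.5 0.0
behind 33.91 [399.4  97.3  26.5] [-0.3  0.5  0.4] 0.2 0.0
True
contact 36.17 [417.1  97.4  25.3] [-0.7  0.3 -1. ] 0.1 0.0
butt dist from start 18.276714700979205 172.58520083267746
```

Run:
```python
from h import *
p=r.observe()["position"].copy(); p[2]=26
import threading
for k in range(8):
    r.movel(p+JA*(k+1),rate=10); o=st(k)
    if o["ft_force"][0]<-8: break
st("end")
```

```text
0 36.5 [417.7  97.2  25.8] [-1.3 -0.6  1.3] -0.4 0.6
1 36.75 [417.8  97.2  25.7] [-4.2  0.1  1.4] 0.2 2.2
2 37.0 [417.9  97.2  25.5] [-6.3 -0.6  2.7] 0.1 3.1
3 37.25 [417.9  97.2  25.3] [-7.9  0.2  3.7] 0.1 3.8
4 37.5 [418.   97.1  25.1] [-9.5  0.1  4. ] -0.3 4.5
end 37.5 [418.   97.1  25.1] [-9.5  0.1  4. ] -0.3 4.5
```

The template holds rigidly against about 9 N (friction alone would be about 0.3 N), so it is home on the stop. I'll back off and check.

Run:
```python
from h import *
import cv2
p=r.observe()["position"].copy(); p[2]=26
r.movel(p-JA*25,rate=60); r.movel(p-JA*20+[0,0,150],rate=150)
r.movel(np.array([420,-60,220.]),rate=200); st()
im=r.capture("top"); cv2.imwrite("pics/crop9.png",cv2.resize(im[156:251,212:317],None,fx=6.3,fy=6.3,interpolation=cv2.INTER_CUBIC))
```

```text
40.26 [419.5 -58.3 219.5] [-0.8 -0.2  0.2] 0.3 0.0
```

View pics/crop9.png

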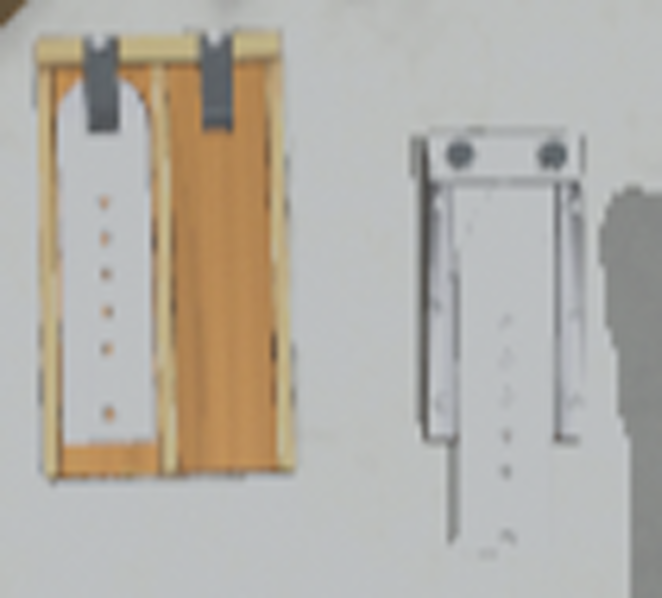

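The final picture shows the template flat between the rails (columns 458–553), with its butt at row ~552. That is about 47–50 mm in front of the jig, as a home template should be. The round template is untouched.

```bash
python3 -c "
from rig import r
print(r.job_done())"
```

```text
the job is handed in; nothing more can be done
None
```

The pointed template lies flat in the jig, pushed home against the stop (it held firm under about 9 N). The round template was left in its lane, and the job was handed in at about 40 s.

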